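# Release the bench power box's latched key

### The arm

A 6-joint arm with a two-finger parallel gripper is mounted at the origin on the work surface. World frame = base frame: x ahead of the robot, y to its left, z up, the work surface at z = 0. Lengths are in mm, angles in rad, forces in N, time in s.
With the tool pointing down it reaches from about 300 to 775 mm from the base axis. Payload 14.6 kg.
Tool frame: the origin (TCP) lies between the finger pads; the fingertips stand manip.finger_overhang ahead of it and the grasp point (between the pads) lies 2 mm behind it (manip.finger_overhang is the distance from the TCP to the fingertips, in mm); z points along the fingers, y is the direction in which the jaws open and shut (so a half turn about z gives the same grasp; the last joint's range is limited). The gripper opens to 94 mm and grips with 3 to 60 N. Pads are 16 mm wide; open, the fingers measure 119 mm over their backs; the gripper's body (75 mm by 177 mm) begins 78 mm behind the grasp point.
Start: joints at [1.141, 0.3, 1.521, -0, 1.321, -0.067], TCP at [195.188, 514.19, 222.446] pointing down, gripper open.
Joint ranges: [-3.03, 3.03], [-0.79, 2.21], [0.23, 2.52], [-1.04, 4.18], [0, 3.07], [-2.55, 2.55]. Speed limits (rad/s): [2.22, 2.22, 2.57, 3.14, 3.14, 3.14].

### API

Orientations are given as [roll, pitch, yaw] about the fixed x, y, z axes, in that order (R = Rz(yaw) Ry(pitch) Rx(roll)).
In Python, from cell import manip gives the robot as it stands.
- The arm moves only by the tool drive_tool, never from a script. Its argument "steps" is a list of rows, each an object with "delta_pos": the shift along the world's x, y, z in mm, a list of three; "yaw": the turn about the world's z in rad; "hand": the finger opening in mm, from 0 to 94. A call has 1 to 5 rows; each row shifts and turns the commanded pose from where the row before left it; what a row does not reach is not made up. A row lasts 1/12 s, in which the tool goes at most 41.7 mm and 7.16 degrees, less where a joint would pass 70% of its speed; a pose out of reach is approached as far as the arm can. A call is refused whole if a number of a shift passes 41.7 or a number of a turn 0.125, either way. A call with a gripper value outside its range is refused whole. The fingers move at their own pace and stop on an object; "squeeze" is the grip in N (left out, the last holds). Time passes only in rows, so rows that do not move let the fingers close. It gives the time, the measured TCP pose, the force and the opening at its end, in the units of the state.
- manip.read_state(): the state, without advancing time (a new reading comes with each control period).
- manip.camera(name): name is "scene" or "side" or "wrist"; returns a dict with "frame" (384x512x3 uint8, red, green, blue), "range_z" (384x512 float32, mm along the optical axis (not along the pixel's ray), 0 where there is no reading), "intrinsics" (3x3 intrinsics, pixels), "dist_coeffs" ([k1, k2, p1, p2, k3] as OpenCV has them; the pictures are not rectified), "position" and "attitude" of the camera in the world. Camera axes: x right, y down, z forward; pixel columns grow to the right and rows downward; lengths in mm; the calibration is good to about 2 mm. A picture is of the moment at which its call begins.
- manip.sign_off(): hands the job in, once; it reports no verdict.
The state is a dict: "clock": time; "joints": joint angles; "qd": joint speeds; "effort": joint torques, N m; "eef_pos": TCP position; "eef_rot": TCP orientation; "wrist_force": force on the tool from outside, world axes, zero at the start; "moment": the same for the moment, N m; "finger_gap": finger opening in mm.
Only numpy, scipy, OpenCV 4.12 (cv2) and the standard library are available. Lean on these libraries where they do the work, as an engineer would, in place of code of your own. Each camera call takes 0.05 s, during which the arm holds its last target.

### The job

The bench power box is unplugged, so no light shows which of its four identical push-on/push-off keys was left on. Before it is plugged in again, feel along the row with a fingertip, one light tap on each key from left to right as seen from the robot, to find the one that is latched down; then press that key fully in and let it go, so that it springs out and all four keys stand out. Do not push the other keys further than a light tap does, and leave the things lying around and on the box where they are.

Things in the scene. Friction and masses are not known exactly. Their poses are not given: they have to be found in the camera images.
- power_box: dark blue steel box fixed on the bench, 210 mm deep (x), 320 wide (y), flat top 70 mm up; origin: centre of its underside, x away from the robot, y to the left, z up. Key centres at box x = -55 mm, y = +78, +26, -26, -78 mm (left to right); a white socket 100 mm behind each. A white charger, 119 mm above the bench at its top, is plugged into the second socket from the left
- key_a: one of four identical ivory push keys in black frames on top of the power box, top face 34 mm (box x) by 26 mm (box y); origin: the centre of that top face, moving with the key. It goes straight down, 8 mm in all: top 85 mm above the bench when out, 81 when latched, 77 fully pressed. The letters a to d say nothing of the order in the row or of which one is latched
- key_b: a key identical to key_a. A key that is out gives way as soon as more than 2 N push on it and gets 0.9 N stiffer per mm; let go before 3.5 mm it comes back out, pressed beyond about 6 mm (7.4 N) it latches when let go
- key_c: a key identical to key_a. A latched key stands 4 mm lower than the others and feels solid up to 5.6 N; pressed on to the bottom (4 mm further, up to 9.2 N) and let go, it springs right out
- key_d: a key identical to key_a
- tape_roll: bystander: roll of masking tape, 52 mm across, 24 mm high, lying on the top of the power box at the right end of its sockets; origin on its underside
- sanding_block: bystander: cork sanding block 100 x 55 mm, 30 mm high; origin on its underside
- pencil: bystander: flat red carpenter's pencil 166 x 14 mm, 8 mm thick; origin on its underside
- grip_model: bystander: pale cream-pink foam model of a tool grip, a head with an angled neck, about 135 x 75 mm, 48 mm high; origin on its underside
- handle_model: bystander: smaller pale cream-pink foam model of a handle, a head with an angled neck, about 110 x 60 mm, 40 mm high; origin on its underside
- nozzle_model: bystander: yellowish foam model of a nozzle: a block with a round snout, 84 x 44 mm, 40 mm high; origin on its underside
- caliper: bystander: digital caliper with a black body, 220 mm long, 12 mm thick, lying flat; origin on its underside

How it is judged (in metres and radians):
On the way, in this order (a step that is already met when the one before it is completed fails the run):
1. the leftmost key is tapped (((y of key_a in the frame of power_box between 0.052 and 0.11 m and contact force between the fingers and key_a above 0.3 N) or (y of key_b in the frame of power_box between 0.052 and 0.11 m and contact force between the fingers and key_b above 0.3 N) or (y of key_c in the frame of power_box between 0.052 and 0.11 m and contact force between the fingers and key_c above 0.3 N) or (y of key_d in the frame of power_box between 0.052 and 0.11 m and contact force between the fingers and key_d above 0.3 N))), for 0.04 s.
2. the second key from the left is tapped (((y of key_a in the frame of power_box between 0 and 0.052 m and contact force between the fingers and key_a above 0.3 N) or (y of key_b in the frame of power_box between 0 and 0.052 m and contact force between the fingers and key_b above 0.3 N) or (y of key_c in the frame of power_box between 0 and 0.052 m and contact force between the fingers and key_c above 0.3 N) or (y of key_d in the frame of power_box between 0 and 0.052 m and contact force between the fingers and key_d above 0.3 N))), for 0.04 s.
3. the third key from the left is tapped (((y of key_a in the frame of power_box between -0.052 and 0 m and contact force between the fingers and key_a above 0.3 N) or (y of key_b in the frame of power_box between -0.052 and 0 m and contact force between the fingers and key_b above 0.3 N) or (y of key_c in the frame of power_box between -0.052 and 0 m and contact force between the fingers and key_c above 0.3 N) or (y of key_d in the frame of power_box between -0.052 and 0 m and contact force between the fingers and key_d above 0.3 N))), for 0.04 s.
4. the rightmost key is tapped (((y of key_a in the frame of power_box between -0.11 and -0.052 m and contact force between the fingers and key_a above 0.3 N) or (y of key_b in the frame of power_box between -0.11 and -0.052 m and contact force between the fingers and key_b above 0.3 N) or (y of key_c in the frame of power_box between -0.11 and -0.052 m and contact force between the fingers and key_c above 0.3 N) or (y of key_d in the frame of power_box between -0.11 and -0.052 m and contact force between the fingers and key_d above 0.3 N))), for 0.04 s.
5. the latched key has sprung out, so that all four stand out (z of each of key_a, key_b, key_c, key_d in the frame of power_box above 0.0838 m), for 0.1 s.
At the end, for the whole second after the job is handed in: all four keys stand out to within 1.2 mm of their top position (none is latched) (all of step 5); the robot touches nothing.
It fails at once if while one key is latched, another is pushed down nearly as far (3.6 mm) (z of each of key_a, key_b in the frame of power_box below 0.0814 m or z of each of key_a, key_c in the frame of power_box below 0.0814 m or z of each of key_a, key_d in the frame of power_box below 0.0814 m or z of each of key_b, key_c in the frame of power_box below 0.0814 m or z of each of key_b, key_d in the frame of power_box below 0.0814 m or z of each of key_c, key_d in the frame of power_box below 0.0814 m).
It fails at once if a key is struck harder than 60 N (contact force between the fingers and key_a above 60 N or contact force between the fingers and key_b above 60 N or contact force between the fingers and key_c above 60 N or contact force between the fingers and key_d above 60 N).
It fails at once if something lying around is moved by more than 20 mm or picked up (distance of any of grip_model, handle_model, nozzle_model, sanding_block, pencil, caliper, tape_roll from where it was at the start of the episode above 0.02 m).
It also fails if it takes over 48 s, if anything falls off the work surface, if the arm or the gripper's body presses on something with over 40 N, if the wrist force passes 120 N, or if a joint passes its speed limit or range.

## Working session

There is one attempt and no reset: what is moved stays moved. The work goes in short steps, Python scripts to look and compute and a tool call to move; the robot and the scene stay as the last step left them, time stands still between calls to the robot, and variables do not carry over. Pictures are saved under pics/ and viewed, and the job is handed in when it is done.

Besides the shell and the picture viewer there is one more tool, called after "Call:" by a JSON object that holds its "op" and its "data", one argument or row to a line. drive_tool: Moves the arm, as the interface text tells. Its arguments: {"type":"object","properties":{"steps":{"type":"array"},"squeeze":{"type":"number"}},"required":["steps"]}

```bash
mkdir -p pics; ls
cat > h.py <<'E'
import numpy as np, cv2
from cell import manip
def grab(n):
    c=manip.camera(n); np.savez(f'{n}.npz',**{k:np.array(v) for k,v in c.items()})
    return c
def show(n,tag):
    c=grab(n); cv2.imwrite(f'pics/{n}_{tag}.png',c['frame'][:,:,::-1]); return c
E
python3 - <<'E'
from h import *
s=manip.read_state(); print(s, manip.finger_overhang)
for n in ('scene','side','wrist'):
    c=show(n,'0'); print(n,c['intrinsics'],c['dist_coeffs'],c['position'],c['attitude'])
E
```

```text
pics
{'clock': 0.0, 'joints': array([ 1.14142822e+00,  3.00449434e-01,  1.52156020e+00, -3.21071991e-05,
        1.32073661e+00, -6.66066268e-02]), 'qd': array([-0.00078887,  0.00071586, -0.00080307,  0.0007609 , -0.00025893,
       -0.00025694]), 'effort': array([ 8.68230163e-04, -5.31795430e+01, -3.52741170e+01,  7.08779809e-02,
        2.43610900e-02, -6.57323335e-05]), 'eef_pos': array([195.08291598, 513.97796272, 221.90704907]), 'eef_rot': array([-3.14043955e+00, -4.57495578e-05,  2.77883911e+00]), 'wrist_force': array([ 0.75985555, -0.75112451, -0.15989608]), 'moment': array([0.03318788, 0.02458114, 0.0233333 ]), 'finger_gap': 94.06084875678825} 17.0
scene [[415.11640524   0.         258.18659614]
 [  0.         415.11640524 185.27691858]
 [  0.           0.           1.        ]] [-0.13699202  0.          0.          0.          0.        ] [986.46504116 229.1914717  879.58120019] [-2.61753108 -0.00770859  1.97552062]
side [[385.14373692   0.         258.19030838]
 [  0.         385.14373692 184.55981131]
 [  0.           0.           1.        ]] [-0.07296349  0.          0.          0.          0.        ] [ 503.50334696 -553.59246068  705.38044715] [-2.38113065 -0.00326238 -0.07075463]
wrist [[341.47854181   0.         254.21392824]
 [  0.         341.47854181 197.78043982]
 [  0.           0.           1.        ]] [-0.07918159  0.          0.          0.          0.        ] [132.31902181 539.39408302 384.74055387] [2.90635521e+00 6.96304708e-04 1.20862920e+00]
```

View pics/scene_0.png

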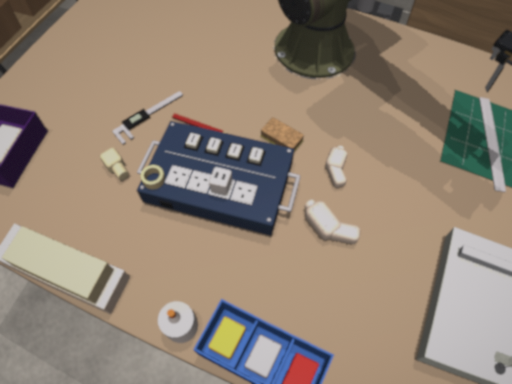

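View pics/side_0.png

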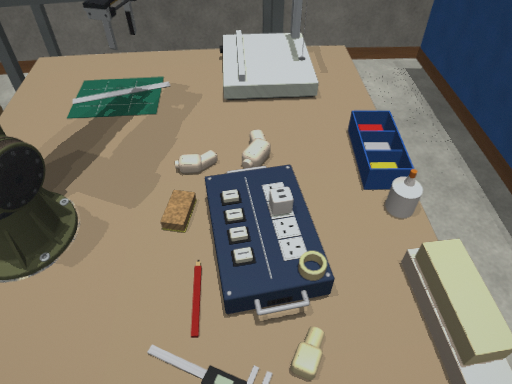

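View pics/wrist_0.png

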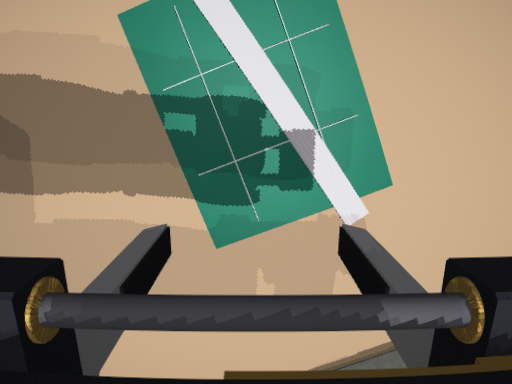

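Run:
```python
import numpy as np, cv2
for n,(x0,y0,x1,y1) in {'scene':(130,105,310,240),'side':(195,155,345,325)}.items():
    f=np.load(n+'.npz')['frame'][y0:y1,x0:x1,::-1]
    s=4 if n=='scene' else 3.5
    cv2.imwrite(f'pics/{n}_crop.png',cv2.resize(f,None,fx=s,fy=s,interpolation=cv2.INTER_CUBIC))
```

```text
(no output)
```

View pics/scene_crop.png

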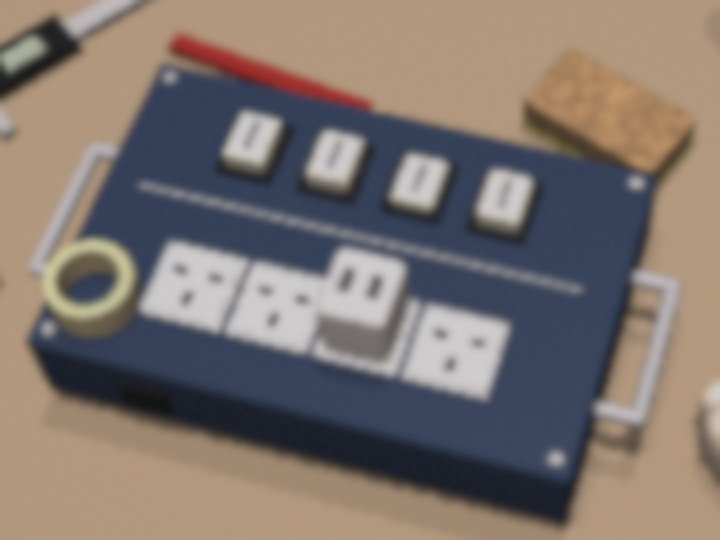

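View pics/side_crop.png

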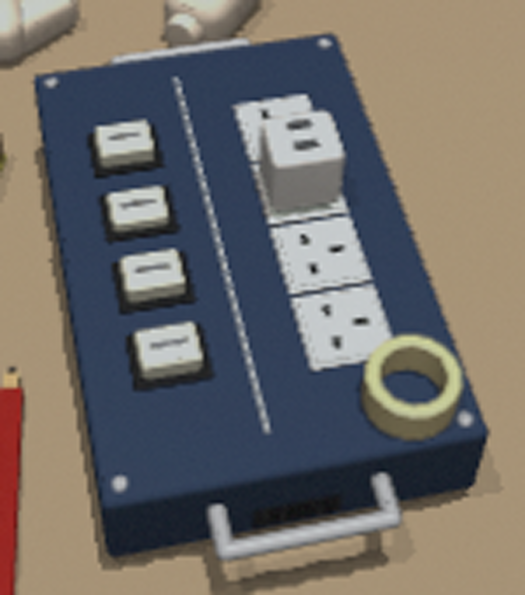

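```bash
cat >> h.py <<'E'
from scipy.spatial.transform import Rotation as Ro
def toplane(d,uv,z):
    K=d['intrinsics']; p=cv2.undistortPoints(np.array(uv,float).reshape(-1,1,2),K,d['dist_coeffs'])[:,0]
    r=np.c_[p,np.ones(len(p))]@Ro.from_euler('xyz',d['attitude']).as_matrix().T
    return d['position']+r*((z-d['position'][2])/r[:,2])[:,None]
def deproj(d,uv):
    K=d['intrinsics']; p=cv2.undistortPoints(np.array(uv,float).reshape(-1,1,2),K,d['dist_coeffs'])[:,0]
    Z=np.array([np.median(d['range_z'][int(v)-1:int(v)+2,int(u)-1:int(u)+2]) for u,v in uv])
    return d['position']+(np.c_[p,np.ones(len(p))]*Z[:,None])@Ro.from_euler('xyz',d['attitude']).as_matrix().T
E
python3 - <<'E'
from h import *
np.set_printoptions(suppress=True,precision=1)
P={'scene':(4,(130,105),[(637,182),(170,77),(557,458),(47,328)],[(505,195),(420,179),(335,157),(253,137)]),
 'side':(3.5,(195,155),[(51,83),(119,484),(324,43),(465,419)],[(124,140),(138,206),(153,272),(168,345)])}
bx=[78,26,-26,-78]
for n,(s,o,sc,k) in P.items():
    d=np.load(n+'.npz'); f=lambda q:(np.array(q)+.5)/s-.5+o
    S=toplane(d,f(sc),71); K=toplane(d,f(k),84.5)
    print(n,'screws\n',S,'ctr',S.mean(0)); print('keys\n',K); print('depth keys\n',deproj(d,f(k)))
    print('depth screws z',deproj(d,f(sc))[:,2])
    a=K[:,:2].mean(0); v=K[0,:2]-K[3,:2]; print('yaw keys',np.arctan2(-v[0],v[1]),'len',np.hypot(*v))
    w=S[0]+S[2]-S[1]-S[3]; print('yaw screws',np.arctan2(-w[0],w[1]))
    w=S[2]+S[3]-S[0]-S[1]; print('yaw screws x',np.arctan2(w[1],w[0]), np.hypot(w[0],w[1])/2)
E
```

```text
scene screws
 [[ 437.    79.8   71. ]
 [ 477.7 -214.1   71. ]
 [ 622.6  105.1   71. ]
 [ 662.9 -190.5   71. ]] ctr [550.  -54.9  71. ]
keys
 [[ 485.3   15.3   84.5]
 [ 494.6  -34.6   84.5]
 [ 500.2  -87.2   84.5]
 [ 506.4 -138.5   84.5]]
depth keys
 [[ 486.    15.7   85.6]
 [ 492.7  -35.6   81.4]
 [ 500.2  -87.1   84.5]
 [ 506.3 -138.6   84.4]]
depth screws z [72.  70.7 70.4 71.5]
yaw keys 0.13606012579167817 len 155.30956414707015
yaw screws 0.13668882778485075
yaw screws x 0.13144162614434496 187.052527493556
side screws
 [[ 436.7   75.6   71. ]
 [ 476.1 -217.    71. ]
 [ 621.2  101.3   71. ]
 [ 661.3 -191.9   71. ]] ctr [548.8 -58.   71. ]
keys
 [[ 484.2    9.4   84.5]
 [ 491.4  -43.9   84.5]
 [ 498.6  -93.    84.5]
 [ 504.9 -142.7   84.5]]
depth keys
 [[ 484.1   12.5   81.2]
 [ 491.3  -40.    79.7]
 [ 498.6  -92.    83.2]
 [ 504.9 -142.2   83.8]]
depth screws z [68.9 69.3 65.7 69.2]
yaw keys 0.13529464729966528 len 153.5562567232403
yaw screws 0.13464933061616238
yaw screws x 0.13645221774837188 186.57834276366015
```

Call:
{"op": "drive_tool", "data": {
  "steps": [
    {"delta_pos":[18,-31.5,-4.5],"yaw":-0.067,"hand":0},
    {"delta_pos":[18,-31.5,-4.5],"yaw":-0.067,"hand":0},
    {"delta_pos":[18,-31.5,-4.5],"yaw":-0.067,"hand":0},
    {"delta_pos":[18,-31.5,-4.5],"yaw":-0.067,"hand":0},
    {"delta_pos":[18,-31.5,-4.5],"yaw":-0.067,"hand":0}
  ],
  "squeeze": 20
}}

```text
clock: 0.57
eef_pos: [285.5, 355.1, 199.6]
eef_rot: [-3.141, 0.0, 2.441]
wrist_force: [0.7, 0.9, 0.1]
finger_gap: 63.9
```

Call:
{"op": "drive_tool", "data": {
  "steps": [
    {"delta_pos":[18,-31.5,-4.5],"yaw":-0.067,"hand":0},
    {"delta_pos":[18,-31.5,-4.5],"yaw":-0.067,"hand":0},
    {"delta_pos":[18,-31.5,-4.5],"yaw":-0.067,"hand":0},
    {"delta_pos":[18,-31.5,-4.5],"yaw":-0.067,"hand":0},
    {"delta_pos":[18,-31.5,-4.5],"yaw":-0.067,"hand":0}
  ]
}}

```text
clock: 0.98
eef_pos: [375.6, 197.5, 177.3]
eef_rot: [3.141, 0.0, 2.106]
wrist_force: [0.8, -0.5, -0.0]
finger_gap: 30.8
```

Call:
{"op": "drive_tool", "data": {
  "steps": [
    {"delta_pos":[18,-31.5,-4.5],"yaw":-0.067,"hand":0},
    {"delta_pos":[18,-31.5,-4.5],"yaw":-0.067,"hand":0},
    {"delta_pos":[18,-31.5,-4.5],"yaw":-0.067,"hand":0},
    {"delta_pos":[18,-31.5,-4.5],"yaw":-0.067,"hand":0},
    {"delta_pos":[18,-31.5,-4.5],"yaw":-0.067,"hand":0}
  ]
}}

```text
clock: 1.4
eef_pos: [465.7, 39.9, 154.7]
eef_rot: [3.142, -0.0, 1.77]
wrist_force: [-0.3, 1.4, 0.1]
finger_gap: 0.4
```

Call:
{"op": "drive_tool", "data": {
  "steps": [
    {"delta_pos":[19,-28,-5],"yaw":-0.067,"hand":0},
    {"delta_pos":[0,0,0],"yaw":0,"hand":0},
    {"delta_pos":[0,0,0],"yaw":0,"hand":0},
    {"delta_pos":[0,0,0],"yaw":0,"hand":0},
    {"delta_pos":[0,0,0],"yaw":0,"hand":0}
  ]
}}

```text
clock: 1.82
eef_pos: [483.8, 14.6, 150.1]
eef_rot: [-3.142, -0.0, 1.709]
wrist_force: [0.3, 0.2, -0.0]
finger_gap: -0.0
```

Run:
```python
from h import *
print(manip.read_state())
for n in ('scene','side','wrist'): show(n,'1')
a=np.load('scene.npz')['frame'][105:240,130:310,::-1]; b=np.load('side.npz')['frame'][145:280,165:345,::-1]
cv2.imwrite('pics/c1.png',np.vstack([cv2.resize(x,None,fx=2.2*2,fy=2.2,interpolation=3) if 0 else cv2.resize(x,(400,300),interpolation=3) for x in (a,b)]))
```

```text
{'clock': 1.8167, 'joints': array([-4.56368559e-02,  2.30352616e-01,  1.78783746e+00,  1.08622140e-04,
        1.12342862e+00, -1.83438101e-01]), 'qd': array([ 0.00778018, -0.00564566,  0.00020249, -0.00075143,  0.0001525 ,
       -0.00048436]), 'effort': array([-7.94274900e-01, -4.53718793e+01, -3.21915472e+01,  4.85459436e-02,
        2.45215249e-02,  1.14445270e-04]), 'eef_pos': array([483.77743878,  14.56959039, 150.08940654]), 'eef_rot': array([-3.14158491e+00, -1.01038113e-04,  1.70855058e+00]), 'wrist_force': array([ 0.33489561,  0.21574251, -0.00885061]), 'moment': array([-0.02135309,  0.04986766,  0.02407981]), 'finger_gap': -0.0024737964410890927}
```

View pics/c1.png

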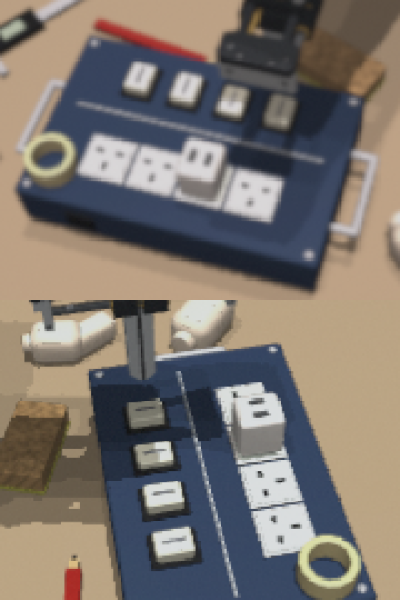

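View pics/wrist_1.png

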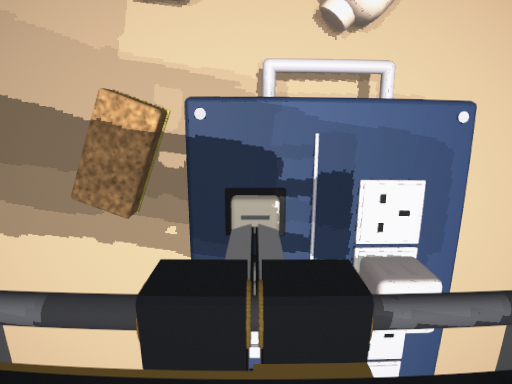

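Call:
{"op": "drive_tool", "data": {
  "steps": [
    {"delta_pos":[0,0,-20],"yaw":0,"hand":0},
    {"delta_pos":[0,0,-15],"yaw":0,"hand":0},
    {"delta_pos":[0,0,-8],"yaw":0,"hand":0},
    {"delta_pos":[0,0,-2],"yaw":0,"hand":0},
    {"delta_pos":[0,0,0],"yaw":0,"hand":0}
  ]
}}

```text
clock: 2.38
eef_pos: [484.1, 14.0, 104.9]
eef_rot: [-3.141, -0.0, 1.707]
wrist_force: [0.3, -0.1, 0.2]
finger_gap: 0.5
```

Call:
{"op": "drive_tool", "data": {
  "steps": [
    {"delta_pos":[0,0,-0.5],"yaw":0,"hand":0},
    {"delta_pos":[0,0,-0.5],"yaw":0,"hand":0}
  ]
}}

```text
clock: 2.55
eef_pos: [484.6, 13.7, 104.8]
eef_rot: [3.14, 0.0, 1.707]
wrist_force: [-0.4, 0.8, -0.4]
finger_gap: 0.9
```

Call:
{"op": "drive_tool", "data": {
  "steps": [
    {"delta_pos":[0,0,-0.5],"yaw":0,"hand":0},
    {"delta_pos":[0,0,-0.5],"yaw":0,"hand":0}
  ]
}}

```text
clock: 2.72
eef_pos: [484.4, 13.7, 103.3]
eef_rot: [3.141, 0.0, 1.707]
wrist_force: [0.1, 0.1, -0.1]
finger_gap: 0.6
```

Call:
{"op": "drive_tool", "data": {
  "steps": [
    {"delta_pos":[0,0,-0.4],"yaw":0,"hand":0},
    {"delta_pos":[0,0,0],"yaw":0,"hand":0}
  ]
}}

```text
clock: 2.88
eef_pos: [484.2, 13.7, 102.6]
eef_rot: [3.142, 0.0, 1.707]
wrist_force: [-0.1, -0.5, 0.1]
finger_gap: 0.2
```

Call:
{"op": "drive_tool", "data": {
  "steps": [
    {"delta_pos":[0,0,-0.4],"yaw":0,"hand":0},
    {"delta_pos":[0,0,0],"yaw":0,"hand":0}
  ]
}}

```text
clock: 3.05
eef_pos: [484.3, 13.7, 102.2]
eef_rot: [3.141, 0.0, 1.707]
wrist_force: [-1.1, 0.3, 1.7]
finger_gap: 0.7
```

Call:
{"op": "drive_tool", "data": {
  "steps": [
    {"delta_pos":[0,0,-0.4],"yaw":0,"hand":0},
    {"delta_pos":[0,0,0],"yaw":0,"hand":0}
  ]
}}

```text
clock: 3.22
eef_pos: [484.3, 13.7, 101.9]
eef_rot: [3.141, 0.0, 1.707]
wrist_force: [-0.7, 0.8, 1.9]
finger_gap: 0.2
```

Call:
{"op": "drive_tool", "data": {
  "steps": [
    {"delta_pos":[0,0,12],"yaw":0,"hand":0},
    {"delta_pos":[3.5,-25.5,0],"yaw":0,"hand":0},
    {"delta_pos":[3.5,-26,0],"yaw":0,"hand":0},
    {"delta_pos":[0,0,-8],"yaw":0,"hand":0},
    {"delta_pos":[0,0,-2.5],"yaw":0,"hand":0}
  ]
}}

```text
clock: 3.63
eef_pos: [490.8, -38.5, 102.3]
eef_rot: [-3.141, -0.0, 1.705]
wrist_force: [0.0, -0.5, -1.2]
finger_gap: 0.6
```

Call:
{"op": "drive_tool", "data": {
  "steps": [
    {"delta_pos":[0,0,-0.4],"yaw":0,"hand":0},
    {"delta_pos":[0,0,-0.4],"yaw":0,"hand":0},
    {"delta_pos":[0,0,0],"yaw":0,"hand":0}
  ]
}}

```text
clock: 3.88
eef_pos: [491.1, -37.1, 102.5]
eef_rot: [-3.141, -0.0, 1.708]
wrist_force: [0.2, 0.6, 0.7]
finger_gap: 0.5
```

Call:
{"op": "drive_tool", "data": {
  "steps": [
    {"delta_pos":[0,0,-0.4],"yaw":0,"hand":0},
    {"delta_pos":[0,0,-0.3],"yaw":0,"hand":0},
    {"delta_pos":[0,0,0],"yaw":0,"hand":0}
  ]
}}

```text
clock: 4.13
eef_pos: [491.2, -37.5, 101.8]
eef_rot: [3.141, 0.0, 1.707]
wrist_force: [-0.5, 1.0, -0.7]
finger_gap: 0.1
```

Call:
{"op": "drive_tool", "data": {
  "steps": [
    {"delta_pos":[0,0,-0.5],"yaw":0,"hand":0},
    {"delta_pos":[0,0,-0.5],"yaw":0,"hand":0},
    {"delta_pos":[0,0,0],"yaw":0,"hand":0}
  ]
}}

```text
clock: 4.38
eef_pos: [491.1, -37.8, 100.7]
eef_rot: [-3.141, -0.0, 1.707]
wrist_force: [0.0, 0.6, -0.1]
finger_gap: 0.8
```

Call:
{"op": "drive_tool", "data": {
  "steps": [
    {"delta_pos":[0,0,-0.5],"yaw":0,"hand":0},
    {"delta_pos":[0,0,-0.5],"yaw":0,"hand":0},
    {"delta_pos":[0,0,0],"yaw":0,"hand":0}
  ]
}}

```text
clock: 4.63
eef_pos: [491.1, -37.8, 99.6]
eef_rot: [-3.141, -0.0, 1.707]
wrist_force: [-0.1, -0.8, -1.4]
finger_gap: 0.5
```

Call:
{"op": "drive_tool", "data": {
  "steps": [
    {"delta_pos":[0,0,-0.5],"yaw":0,"hand":0},
    {"delta_pos":[0,0,-0.5],"yaw":0,"hand":0},
    {"delta_pos":[0,0,0],"yaw":0,"hand":0}
  ]
}}

```text
clock: 4.88
eef_pos: [491.1, -37.8, 98.6]
eef_rot: [-3.141, -0.0, 1.707]
wrist_force: [-1.2, -0.1, -0.5]
finger_gap: 0.8
```

Call:
{"op": "drive_tool", "data": {
  "steps": [
    {"delta_pos":[0,0,-0.4],"yaw":0,"hand":0},
    {"delta_pos":[0,0,0],"yaw":0,"hand":0}
  ]
}}

```text
clock: 5.05
eef_pos: [491.2, -37.8, 98.3]
eef_rot: [3.142, -0.0, 1.707]
wrist_force: [1.0, 0.4, 0.3]
finger_gap: 0.6
```

Call:
{"op": "drive_tool", "data": {
  "steps": [
    {"delta_pos":[0,0,-0.3],"yaw":0,"hand":0},
    {"delta_pos":[0,0,0],"yaw":0,"hand":0}
  ]
}}

```text
clock: 5.22
eef_pos: [491.2, -37.8, 98.2]
eef_rot: [3.142, 0.0, 1.707]
wrist_force: [-0.0, 0.7, 2.6]
finger_gap: 0.8
```

Call:
{"op": "drive_tool", "data": {
  "steps": [
    {"delta_pos":[0,0,16],"yaw":0,"hand":0},
    {"delta_pos":[3.5,-25.5,0],"yaw":0,"hand":0},
    {"delta_pos":[3.5,-26,0],"yaw":0,"hand":0},
    {"delta_pos":[0,0,-8],"yaw":0,"hand":0},
    {"delta_pos":[0,0,-2.5],"yaw":0,"hand":0}
  ]
}}

```text
clock: 5.63
eef_pos: [497.8, -89.9, 102.6]
eef_rot: [-3.141, -0.0, 1.705]
wrist_force: [-0.2, -0.6, 0.4]
finger_gap: 0.9
```

Call:
{"op": "drive_tool", "data": {
  "steps": [
    {"delta_pos":[0,0,-0.5],"yaw":0,"hand":0},
    {"delta_pos":[0,0,-0.6],"yaw":0,"hand":0},
    {"delta_pos":[0,0,0],"yaw":0,"hand":0}
  ]
}}

```text
clock: 5.88
eef_pos: [498.1, -88.6, 102.5]
eef_rot: [-3.141, -0.0, 1.708]
wrist_force: [-0.8, 1.2, 0.8]
finger_gap: 0.6
```

Call:
{"op": "drive_tool", "data": {
  "steps": [
    {"delta_pos":[0,0,-0.3],"yaw":0,"hand":0},
    {"delta_pos":[0,0,-0.3],"yaw":0,"hand":0},
    {"delta_pos":[0,0,0],"yaw":0,"hand":0}
  ]
}}

```text
clock: 6.13
eef_pos: [498.3, -88.9, 102.0]
eef_rot: [3.141, -0.0, 1.707]
wrist_force: [-0.9, 1.3, 2.4]
finger_gap: 0.5
```

Call:
{"op": "drive_tool", "data": {
  "steps": [
    {"delta_pos":[0,0,0],"yaw":0,"hand":0}
  ]
}}

```text
clock: 6.22
eef_pos: [498.3, -89.1, 102.0]
eef_rot: [3.141, -0.0, 1.707]
wrist_force: [0.1, 0.6, 2.4]
finger_gap: 0.7
```

Call:
{"op": "drive_tool", "data": {
  "steps": [
    {"delta_pos":[0,0,-0.3],"yaw":0,"hand":0},
    {"delta_pos":[0,0,0],"yaw":0,"hand":0}
  ]
}}

```text
clock: 6.38
eef_pos: [498.3, -89.2, 101.6]
eef_rot: [3.141, -0.0, 1.707]
wrist_force: [-0.6, 2.7, 3.2]
finger_gap: 0.8
```

Call:
{"op": "drive_tool", "data": {
  "steps": [
    {"delta_pos":[0,0,12.4],"yaw":0,"hand":0},
    {"delta_pos":[3.5,-25.5,0],"yaw":0,"hand":0},
    {"delta_pos":[3.5,-26,0],"yaw":0,"hand":0},
    {"delta_pos":[0,0,-8],"yaw":0,"hand":0},
    {"delta_pos":[0,0,-2.5],"yaw":0,"hand":0}
  ]
}}

```text
clock: 6.8
eef_pos: [504.7, -141.5, 102.3]
eef_rot: [-3.141, -0.0, 1.705]
wrist_force: [-0.5, -0.2, 1.9]
finger_gap: 0.8
```

Call:
{"op": "drive_tool", "data": {
  "steps": [
    {"delta_pos":[0,0,-0.5],"yaw":0,"hand":0},
    {"delta_pos":[0,0,-0.6],"yaw":0,"hand":0},
    {"delta_pos":[0,0,0],"yaw":0,"hand":0}
  ]
}}

```text
clock: 7.05
eef_pos: [505.1, -140.1, 102.3]
eef_rot: [-3.141, -0.0, 1.708]
wrist_force: [-1.0, -0.6, -0.6]
finger_gap: 0.7
```

Call:
{"op": "drive_tool", "data": {
  "steps": [
    {"delta_pos":[0,0,-0.3],"yaw":0,"hand":0},
    {"delta_pos":[0,0,-0.3],"yaw":0,"hand":0},
    {"delta_pos":[0,0,0],"yaw":0,"hand":0}
  ]
}}

```text
clock: 7.3
eef_pos: [505.3, -140.4, 101.9]
eef_rot: [3.141, -0.0, 1.707]
wrist_force: [-0.2, 1.0, 2.5]
finger_gap: 0.5
```

Call:
{"op": "drive_tool", "data": {
  "steps": [
    {"delta_pos":[0,0,-0.3],"yaw":0,"hand":0},
    {"delta_pos":[0,0,0],"yaw":0,"hand":0}
  ]
}}

```text
clock: 7.47
eef_pos: [505.3, -140.6, 101.6]
eef_rot: [3.141, -0.0, 1.707]
wrist_force: [-0.5, 1.6, 2.1]
finger_gap: 0.4
```

Call:
{"op": "drive_tool", "data": {
  "steps": [
    {"delta_pos":[0,0,14],"yaw":0,"hand":0},
    {"delta_pos":[-4.5,34,0],"yaw":0,"hand":0},
    {"delta_pos":[-4.5,34,0],"yaw":0,"hand":0},
    {"delta_pos":[-5,35,0],"yaw":0,"hand":0},
    {"delta_pos":[0,0,0],"yaw":0,"hand":0}
  ]
}}

```text
clock: 7.88
eef_pos: [490.3, -33.8, 115.3]
eef_rot: [-3.141, -0.001, 1.71]
wrist_force: [0.8, -0.6, 1.0]
finger_gap: 0.5
```

Call:
{"op": "drive_tool", "data": {
  "steps": [
    {"delta_pos":[0,0,-10],"yaw":0,"hand":0},
    {"delta_pos":[0,0,-6],"yaw":0,"hand":0},
    {"delta_pos":[0,0,-1.3],"yaw":0,"hand":0},
    {"delta_pos":[0,0,0],"yaw":0,"hand":0}
  ]
}}

```text
clock: 8.22
eef_pos: [491.1, -38.5, 97.5]
eef_rot: [-3.141, -0.001, 1.705]
wrist_force: [-2.1, 3.6, 6.2]
finger_gap: 0.7
```

Call:
{"op": "drive_tool", "data": {
  "steps": [
    {"delta_pos":[0,0,-1],"yaw":0,"hand":0},
    {"delta_pos":[0,0,-1],"yaw":0,"hand":0},
    {"delta_pos":[0,0,-1],"yaw":0,"hand":0},
    {"delta_pos":[0,0,0],"yaw":0,"hand":0}
  ]
}}

```text
clock: 8.55
eef_pos: [491.2, -38.6, 95.0]
eef_rot: [-3.141, -0.001, 1.705]
wrist_force: [-3.2, 4.0, 9.0]
finger_gap: 0.6
```

Call:
{"op": "drive_tool", "data": {
  "steps": [
    {"delta_pos":[0,0,-0.5],"yaw":0,"hand":0},
    {"delta_pos":[0,0,-0.5],"yaw":0,"hand":0},
    {"delta_pos":[0,0,0],"yaw":0,"hand":0}
  ]
}}

```text
clock: 8.8
eef_pos: [491.2, -38.5, 94.2]
eef_rot: [-3.141, -0.001, 1.705]
wrist_force: [-3.6, 4.3, 9.5]
finger_gap: 0.9
```

Call:
{"op": "drive_tool", "data": {
  "steps": [
    {"delta_pos":[0,0,-0.4],"yaw":0,"hand":0},
    {"delta_pos":[0,0,-0.4],"yaw":0,"hand":0},
    {"delta_pos":[0,0,0],"yaw":0,"hand":0}
  ]
}}

```text
clock: 9.05
eef_pos: [491.3, -38.6, 94.1]
eef_rot: [-3.141, -0.001, 1.705]
wrist_force: [-8.4, 4.7, 20.2]
finger_gap: 0.5
```

Force jumped to 20 N at 94.1 mm: the key is on the bottom. Letting go.

Call:
{"op": "drive_tool", "data": {
  "steps": [
    {"delta_pos":[0,0,3],"yaw":0,"hand":0},
    {"delta_pos":[0,0,6],"yaw":0,"hand":0},
    {"delta_pos":[0,0,15],"yaw":0,"hand":0},
    {"delta_pos":[0,0,30],"yaw":0,"hand":0},
    {"delta_pos":[0,0,30],"yaw":0,"hand":0}
  ]
}}

```text
clock: 9.47
eef_pos: [490.6, -38.8, 177.3]
eef_rot: [-3.139, -0.001, 1.705]
wrist_force: [0.2, 0.0, 0.6]
finger_gap: 0.2
```

Call:
{"op": "drive_tool", "data": {
  "steps": [
    {"delta_pos":[-30,20,20],"yaw":0,"hand":0},
    {"delta_pos":[-30,20,20],"yaw":0,"hand":0},
    {"delta_pos":[-30,25,10],"yaw":0,"hand":0},
    {"delta_pos":[-30,25,10],"yaw":0,"hand":0},
    {"delta_pos":[0,0,0],"yaw":0,"hand":0}
  ]
}}

```text
clock: 9.88
eef_pos: [368.6, 53.8, 239.0]
eef_rot: [3.139, -0.0, 1.707]
wrist_force: [-0.4, 0.3, 0.3]
finger_gap: 0.2
```

Run:
```python
from h import *
np.set_printoptions(suppress=True,precision=1)
s=manip.read_state(); print(s['clock'],s['eef_pos'],s['wrist_force'],s['qd'])
P={'scene':(4,(130,105),[(505,195),(420,179),(335,157),(253,137)]),'side':(3.5,(195,155),[(124,140),(138,206),(153,272),(168,345)])}
for n,(k,o,q) in P.items():
    d=show(n,'2'); print(n,deproj(d,(np.array(q)+.5)/k-.5+o)[:,2])
a=np.load('scene.npz')['frame'][105:240,130:310,::-1]; b=np.load('side.npz')['frame'][145:325,165:345,::-1]
cv2.imwrite('pics/c2.png',np.hstack([cv2.resize(x,(400,400*x.shape[0]//x.shape[1]),interpolation=3)[:300] for x in (a,b)]))
```

```text
9.8833 [368.6  53.8 239. ] [-0.4  0.3  0.3] [-0.1  0.1 -0.1 -0.  -0.1 -0.1]
scene [84.7 83.6 85.1 82.8]
side [82.7 82.6 82.2 83.2]
```

View pics/c2.png

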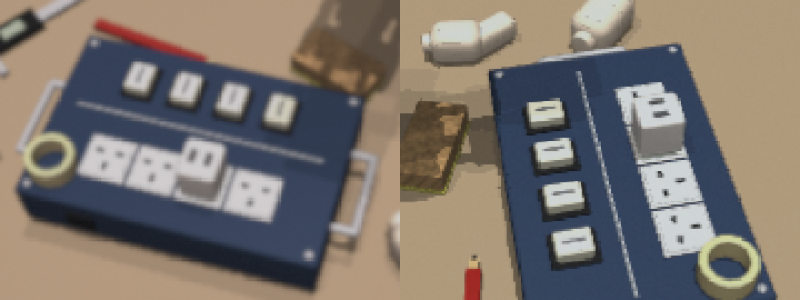

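View pics/side_2.png

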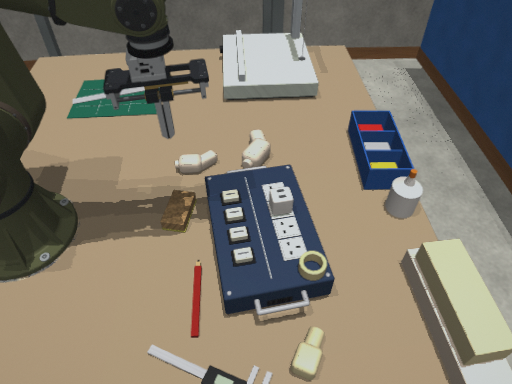

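Run:
```python
from h import *
np.set_printoptions(suppress=True,precision=2)
P={'scene':(4,(130,105),[(505,195),(420,179),(335,157),(253,137)]),'side':(3.5,(195,155),[(124,140),(138,206),(153,272),(168,345)])}
for n,(k,o,q) in P.items():
    c=(np.array(q)+.5)/k-.5+o; Z=[]
    for i in range(6):
        d=manip.camera(n)
        Z.append([np.median([deproj(d,[(round(u)+i,round(v)+j)])[0,2] for i in range(-2,3) for j in (-1,0,1)]) for u,v in c])
    print(n,np.mean(Z,0),np.std(Z,0))
```

```text
scene [85.44 85.51 85.29 85.53] [0.3  0.2  0.16 0.23]
side [83.55 83.67 83.41 83.48] [0.13 0.15 0.23 0.21]
```

All four keys are level to about 0.3 mm, so I'm handing in.

```bash
python3 -c "
from cell import manip
s=manip.read_state(); print(s['clock'],s['wrist_force'],abs(s['qd']).max()); print(manip.sign_off())"
```

```text
10.5833 [-0.89024478  0.12233517  0.00324162] 0.0033336096897384924
the job is handed in; nothing more can be done
None
```

The second key from the left was the latched one. I pressed it fully in and let it go, and all four keys now stand out.

- **Tapping:** I tapped the keys from left to right with the closed fingertips. Keys 1, 3 and 4 met the finger at their "out" height of about 85 mm, with forces of roughly 2–3 N. Key 2 met it about 4 mm lower and felt solid.
- **Pressing:** I pushed key 2 down until the force rose to about 20 N at the bottom, 77 mm above the bench, then released it and drew the arm clear.
- **Key heights at the end:** Averaged depth readings put all four keys level to within about 0.3 mm. The scene camera read 85.3–85.5 mm and the side camera 83.4–83.7 mm. That 2 mm gap matches the stated calibration error, and both cameras agree that no key is lower than the others.
- **Other checks:** The wrist force was near zero at hand-in. By eye in the last pictures, nothing lying around had moved. The job was handed in at 10.6 s.

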